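# Unlock the tube loader and tip the tubes into its trough

### The arm

A 6-joint arm with a two-finger parallel gripper is mounted at the origin on the work surface. World frame = base frame: x ahead of the robot, y to its left, z up, the work surface at z = 0. Lengths are in mm, angles in rad, forces in N, time in s.
With the tool pointing down it reaches from about 300 to 750 mm from the base axis. Payload 8.5 kg.
Tool frame: the origin (TCP) lies at the very end of the fingers, on their centre line; the grasp point (between the pads) lies 19 mm behind it; z points along the fingers, y is the direction in which the jaws open and shut (so a half turn about z gives the same grasp; the last joint's range is limited). The gripper opens to 88 mm and grips with 3 to 60 N. Pads are 18 mm wide; open, the fingers measure 123 mm over their backs; the gripper's body (75 mm by 187 mm) begins 45 mm behind the grasp point.
Start: joints at [-1.36, 0.381, 1.297, -0, 1.464, -0.215], TCP at [227.169, -500.874, 238.748] pointing down, gripper open.
Joint ranges: [-3.11, 3.11], [-0.89, 2.33], [0.22, 2.48], [-1.42, 4.56], [0.17, 2.85], [-2.88, 2.88]. Speed limits (rad/s): [2.39, 2.39, 3.14, 3.14, 3.14, 3.14].

### API

Orientations are given as a unit quaternion [x, y, z, w].
In Python, from cell import manip, camera, get_calibration, order gives the robot as it stands.
- The arm moves only by the tool apply_moves, never from a script. Its argument "steps" is a list of rows, each a list of 3 entries, a list of its own where there are three numbers: the turn, a rotation vector about the tool's x, y, z in rad, then the shift along the tool's x, y, z in mm, then the gripper command: -1 is shut, 1 is fully open, values between are in proportion. A call has 1 to 8 rows; each row shifts and turns the commanded pose from where the row before left it, along the tool's axes as they then stand; what a row does not reach is not made up. A row lasts 1/10 s, in which the tool goes at most 50 mm and 8.59 degrees, less where a joint would pass 70% of its speed; a pose out of reach is approached as far as the arm can. A call is refused whole if a number of a shift passes 50 or a number of a turn 0.15, either way. A call with a gripper value outside its range is refused whole. The fingers move at their own pace and stop on an object; the grip force is fixed at half the most. Time passes only in rows, so rows that do not move let the fingers close. It gives the time, the measured TCP pose, the force and the opening at its end, in the units of the state.
- manip.read_state(): the state, without advancing time (a new reading comes with each control period).
- camera(name): name is "scene" or "top" or "wrist"; returns the picture (384x512x3 uint8, blue, green, red); there is no depth.
- get_calibration(name): a dict with "intrinsics" (3x3 intrinsics, pixels), "camera_from_world" (4x4, takes a point from world to camera coordinates). Camera axes: x right, y down, z forward; pixel columns grow to the right and rows downward; lengths in mm; the calibration is good to about 2 mm. The wrist camera is an equidistant fisheye: a pixel r from the principal point sees the ray r / f radians off the axis. A picture is of the moment at which its call begins: read the wrist's pose just before it. get_calibration takes no time and is no camera call; for the wrist camera it gives the pose at the moment of the call.
- order.finish_job(): hands the job in, once; it reports no verdict.
The state is a dict: "time": time; "joints": joint angles; "joint_vel": joint speeds; "joint_efforts": joint torques, N m; "tcp_pos": TCP position; "orientation": TCP orientation; "contact_force": force on the tool from outside, world axes, zero at the start; "ft_torque": the same for the moment, N m; "gripper_width": finger opening in mm.
Only numpy, scipy, OpenCV 4.12 (cv2) and the standard library are available. Lean on these libraries where they do the work, as an engineer would, in place of code of your own. Each camera call takes 0.05 s, during which the arm holds its last target.

### The job

Unlock the tube loader with its code, one dial at a time: first turn the dial on the robot's left to point at position 2, then the right-hand one to position 5, counting the marks clockwise from the round stud (the stud is 0). Only then lift the loader's steel tray by its bar and tip it towards the robot so that both tubes roll out and lie in line along the fold of the V-trough, and lower the tray gently all the way back down and let go. Do not handle the tubes, leave the dials on the code, and leave the bottle, jar and white sorting tray alone.

Things in the scene. Friction and masses are not known exactly. Their poses are not given: they have to be found in the camera images.
- dial_left (a joint): dial at the loader's +y end. Value: clockwise angle (seen looking at the dial) of its pointing end from the fixed round black stud on the uphill side, rad. Stud = position 0; seven short black marks every 45 deg clockwise from it are positions 1 to 7, so position n reads n x 0.785. Range -0.2 to 5.8; friction about 0.06 N m, no spring, no clicks
- dial_left_grip (a point): left dial: black bar grip 64 x 14 mm, 34 mm tall, on a grey disc 72 mm across; white nose and line at the pointing end. Its axis leans 35 deg from vertical towards the robot (sloping face). Point: on the axis, 25 mm above the disc, 9 mm below the bar's top. x along the bar to the pointing end, y across it, z outwards along the axis; turns with the dial
- dial_right (a joint): the like dial at the loader's -y end; same shape, stud at the uphill side, marks, direction of counting, range and friction; value as for the left dial
- dial_right_grip (a point): the same point and axes on the right dial as dial_left_grip on the left one; same sizes and lean
- tray (a joint): steel tipping tray between the dials, 268 mm wide, 105 deep, hinged along its near edge, open to the robot, two bays. 0 = down (floor slopes 8 deg back, tubes lie at its far wall); grows as the far side is lifted and tipped to the robot, stop 1.2 rad; tubes roll out by 0.5 to 0.9 rad. 0.4 kg, falls back if let go; the dials do not physically block it
- tray_bar (a point): middle of the tray's handle: level round black bar 12 mm thick, 100 mm long, parallel to the hinge, behind and 23 mm above the tray's far wall. With the tray down it is 136 mm beyond the hinge and 36 mm above it. Moves with the tray; can turn between the fingers. With the tray down: y along the bar, z up, x away from the robot
- tray_hinge (a point): middle of the tray's hinge line, 85 mm above the table, fixed on the loader; y along the hinge line (to the robot's left), x horizontally away from the robot side, z up
- fold (a point): middle of the fold (bottom line) of the fixed aluminium V-trough on the near side of the tray, 22 mm above the table, 50 mm nearer to the robot than the hinge; 90 deg V, 270 mm long along its y axis, with end plates. A tube lying in the fold has its centre 14 mm above it
- tube_left_center (a point): centre of the capped plastic sample tube in the tray's left bay, 100 mm long, 20 mm diameter, 30 g; y along its length
- tube_right_center (a point): centre of the like tube in the tray's right bay; y along its length
- tube_left: the left tube itself (origin at its centre)
- tube_right: the right tube itself (origin at its centre)
- loader: the fixed tube loader that carries all this: grey base plate 290 x 580 mm, origin on the table under its middle, x away from the robot side, y to its left. The dials' axes meet the sloping faces 215 mm to either side of the middle, 10 mm nearer than the origin, 95 mm up
- reagent_bottle: bystander: white bottle, 72 mm wide, 150 mm tall, origin under it; leave alone
- swab_jar: bystander: glass jar, 70 mm wide, 85 mm tall, origin under it; leave alone
- sorting_tray: bystander: empty white open sorting tray with three compartments, 90 x 180 x 35 mm, origin under it; leave alone
Not all that is in view belongs to the job. What is shaped like the tube_left but brown or turquoise is not meant.

How it is judged:
By the outcome, as a careful person would: the job done as asked, in the order asked, and still so for the second after the job is handed in, with the robot touching nothing.
It also fails if it takes over 62 s, if anything falls off the work surface, if the arm or the gripper's body presses on something with over 40 N, if the wrist force passes 120 N, or if a joint passes its speed limit or range.

## Working session

There is one attempt and no reset: what is moved stays moved. The work goes in short steps, Python scripts to look and compute and a tool call to move; the robot and the scene stay as the last step left them, time stands still between calls to the robot, and variables do not carry over. Pictures are saved under pics/ and viewed, and the job is handed in when it is done.

Besides the shell and the picture viewer there is one more tool, called after ">>>" as name(argument=value, ...), one argument or row to a line, values as JSON. apply_moves: Moves the arm, as the interface text tells. Its arguments: {"type":"object","properties":{"steps":{"type":"array"}},"required":["steps"]}

```bash
ls; mkdir -p pics
python3 - <<'E'
from cell import manip,camera,get_calibration
import cv2
print(manip.read_state())
for n in("scene","top"):
    cv2.imwrite(f"pics/{n}0.png",camera(n)); c=get_calibration(n); print(n,c)
E
```

```text
pics
{'time': 0.0, 'joints': array([-1.36028681e+00,  3.81170329e-01,  1.29825610e+00, -2.33044140e-05,
        1.46358518e+00, -2.15330124e-01]), 'joint_vel': array([-0.00086958, -0.00017957,  0.00049403, -0.00060917,  0.00057217,
       -0.00068241]), 'joint_efforts': array([ 2.51093415e-04, -4.37935102e+01, -2.24558312e+01,  7.13345851e-02,
        3.52411566e-02, -1.38579871e-04]), 'tcp_pos': array([ 227.11425632, -500.60924321,  238.15312353]), 'orientation': array([ 9.77417569e-01,  2.11315858e-01, -9.87433159e-06, -7.09502850e-04]), 'contact_force': array([ 0.93362372, -0.03120954, -0.51706189]), 'ft_torque': array([-0.02341667, -0.00205641,  0.01577586]), 'gripper_width': 88.0968454522195}
scene {'intrinsics': array([[458.77992671,   0.        , 258.6936577 ],
       [  0.        , 458.77992671, 193.04395736],
       [  0.        ,   0.        ,   1.        ]]), 'camera_from_world': array([[-8.70975579e-01,  4.91125984e-01, -1.40288632e-02,
         5.18139464e+02],
       [ 3.38877680e-01,  5.79809946e-01, -7.40933428e-01,
        -1.24653762e+02],
       [-3.55757584e-01, -6.50088990e-01, -6.71431937e-01,
         1.60091135e+03],
       [ 0.00000000e+00,  0.00000000e+00,  0.00000000e+00,
         1.00000000e+00]])}
top {'intrinsics': array([[354.97838773,   0.        , 252.57378035],
       [  0.        , 354.97838773, 188.16484924],
       [  0.        ,   0.        ,   1.        ]]), 'camera_from_world': array([[ 1.87981548e-02, -9.99801003e-01,  6.67713778e-03,
        -1.87298692e+01],
       [-9.94209621e-01, -1.93988903e-02, -1.05692537e-01,
         5.75206915e+02],
       [ 1.05801033e-01, -4.65164995e-03, -9.94376440e-01,
         1.18908947e+03],
       [ 0.00000000e+00,  0.00000000e+00,  0.00000000e+00,
         1.00000000e+00]])}
```

View pics/scene0.png

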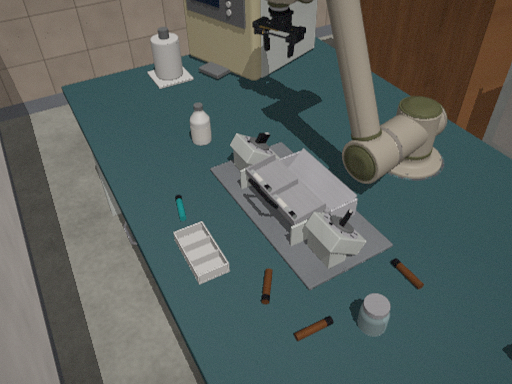

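View pics/top0.png

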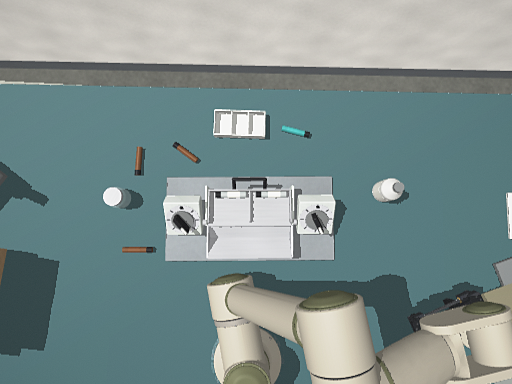

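Run:
```python
import cv2
im=cv2.imread("pics/top0.png")
cv2.imwrite("pics/top0z.png",cv2.resize(im[60:290,130:400],None,fx=2.9,fy=2.6,interpolation=cv2.INTER_CUBIC))
```

```text
(no output)
```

View pics/top0z.png

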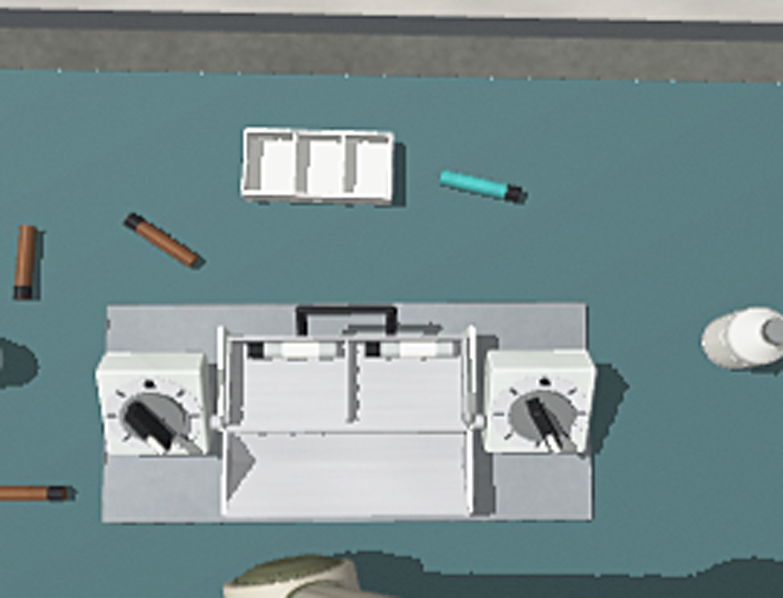

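```bash
cat > h.py <<'E'
import numpy as np,cv2
from cell import manip,camera,get_calibration
from scipy.spatial.transform import Rotation as R
def ray(c,u,v,wrist=False):
    K=c["intrinsics"];T=c["camera_from_world"]
    x=(u-K[0,2])/K[0,0];y=(v-K[1,2])/K[1,1]
    if wrist:
        r=np.hypot(x,y); s=np.sin(r)/max(r,1e-9); d=np.array([x*s,y*s,np.cos(r)])
    else: d=np.array([x,y,1.])
    Rm=T[:3,:3];o=-Rm.T@T[:3,3]; d=Rm.T@d
    return o,d/np.linalg.norm(d)
def plane(c,u,v,z,wrist=False):
    o,d=ray(c,u,v,wrist); return o+d*(z-o[2])/d[2]
def proj(c,p,wrist=False):
    K=c["intrinsics"];T=c["camera_from_world"]
    q=T[:3,:3]@np.asarray(p,float)+T[:3,3]
    if wrist:
        r=np.hypot(q[0],q[1]);th=np.arctan2(r,q[2]);a=q[:2]/max(r,1e-9)*th
    else:a=q[:2]/q[2]
    return K[0,0]*a[0]+K[0,2],K[1,1]*a[1]+K[1,2]
E
python3 - <<'E'
from h import *
c=get_calibration("top")
for x,y in[(108,303),(585,303),(592,521),(102,521)]:
    print(plane(c,130+x/2.9,60+y/2.6,6).round(1))
for n,x,y,z in[("bar",347,310,121),("studL",150,384,115),("studR",545,381,115)]:
    print(n,plane(c,130+x/2.9,60+y/2.6,z).round(1))
g=get_calibration("wrist");print(g)
E
```

```text
[613.3 292.6   6. ]
[ 624.7 -285.8    6. ]
[ 334.  -292.8    6. ]
[323.5 286.9   6. ]
bar [594.3   2.6 121. ]
studL [499.8 216.3 115. ]
studR [ 511.7 -216.4  115. ]
{'intrinsics': array([[297.31863964,   0.        , 251.68007248],
       [  0.        , 297.31863964, 190.18435267],
       [  0.        ,   0.        ,   1.        ]]), 'camera_from_world': array([[ 4.13549272e-01, -9.10479940e-01, -1.81049875e-03,
        -5.50448511e+02],
       [-8.78587600e-01, -3.99583572e-01,  2.61566048e-01,
        -3.49427728e+01],
       [-2.38874085e-01, -1.06579767e-01, -9.65183881e-01,
         3.90273154e+02],
       [ 0.00000000e+00,  0.00000000e+00,  0.00000000e+00,
         1.00000000e+00]])}
```

```bash
cat >> h.py <<'E'
YAW=0.020; ORG=np.array([474.,0.2,0])
RL=R.from_euler('z',YAW).as_matrix()
A=np.deg2rad(35)
U=RL@[np.cos(A),0,np.sin(A)]; N=RL@[-np.sin(A),0,np.cos(A)]; MY=RL@[0,-1,0]
def W(p): return ORG+RL@np.asarray(p,float)
def dialR(th,flip=True):
    x=np.cos(th)*U+np.sin(th)*MY
    if flip:x=-x
    z=-N; return R.from_matrix(np.c_[x,np.cross(z,x),z])
def rows(target,Rt,start=None,maxt=0.14,maxs=45,quiet=False):
    if start is None:
        s=manip.read_state(); p=s["tcp_pos"].copy(); q=R.from_quat(s["orientation"])
    else: p,q=start
    out=[]
    for k in range(80):
        dp=target-p; w=(q.inv()*Rt).as_rotvec()
        nd=np.linalg.norm(dp);nw=np.linalg.norm(w)
        if nd<0.7 and nw<0.008:break
        n=max(1,int(np.ceil(max(nd/maxs,nw/maxt))))
        sh=np.round(q.inv().apply(dp/n)).astype(int) if n>1 else np.round(q.inv().apply(dp),1)
        tw=np.round(w/n,2)
        out.append([tw.tolist(),sh.tolist()])
        p=p+q.apply(sh); q=q*R.from_rotvec(tw)
        if n==1:break
    if not quiet:
        for i,o in enumerate(out):print(i,o)
    return p,q
E
python3 - <<'E'
from h import *
q=R.from_quat(manip.read_state()["orientation"])
g=get_calibration("wrist");T=g["camera_from_world"];o=-T[:3,:3].T@T[:3,3]
print("cam in tool",q.inv().apply(o-manip.read_state()["tcp_pos"]), q.inv().apply(T[2,:3]))
G=W([-10,215,95])+25*N
Rt=dialR(np.deg2rad(135)); print(G)
# via
half=R.from_rotvec(0.5*(Rt*q.inv()).as_rotvec())*q
s=rows(np.array([430,-150,300.]),half)
print('--');rows(G+130*N,Rt,s)
E
```

```text
cam in tool [  68.64692151    1.16786245 -146.60923461] [-2.61815028e-01 -3.69107343e-04  9.65118001e-01]
[445.36574347 214.67024567 115.47880111]
0 [[-0.02, 0.03, -0.02], [33, -24, -6]]
1 [[-0.02, 0.02, -0.02], [34, -23, -6]]
2 [[-0.02, 0.03, -0.02], [34, -22, -5]]
3 [[-0.02, 0.02, -0.02], [35, -21, -5]]
4 [[-0.02, 0.03, -0.02], [35, -20, -4]]
5 [[-0.01, 0.02, -0.02], [36, -20, -4]]
6 [[-0.02, 0.03, -0.02], [36, -19, -3]]
7 [[-0.01, 0.02, -0.01], [37, -18, -3]]
8 [[-0.02, 0.03, -0.02], [37, -17, -2]]
9 [[-0.01, 0.02, -0.01], [36.6, -17.1, -1.4]]
--
0 [[-0.02, 0.03, -0.02], [16, -38, 5]]
1 [[-0.02, 0.03, -0.02], [17, -38, 5]]
2 [[-0.02, 0.03, -0.02], [17, -38, 5]]
3 [[-0.02, 0.03, -0.02], [18, -38, 5]]
4 [[-0.02, 0.03, -0.02], [18, -37, 5]]
5 [[-0.02, 0.03, -0.02], [19, -37, 4]]
6 [[-0.02, 0.03, -0.02], [20, -37, 4]]
7 [[-0.02, 0.02, -0.02], [20, -36, 4]]
8 [[-0.02, 0.03, -0.03], [20.8, -35.8, 4.1]]
```

>>> apply_moves(
  steps=[
    [[-0.02,0.03,-0.02],[33,-24,-6],1],
    [[-0.02,0.02,-0.02],[34,-23,-6],1],
    [[-0.02,0.03,-0.02],[34,-22,-5],1],
    [[-0.02,0.02,-0.02],[35,-21,-5],1],
    [[-0.02,0.03,-0.02],[35,-20,-4],1],
    [[-0.01,0.02,-0.02],[36,-20,-4],1],
    [[-0.02,0.03,-0.02],[36,-19,-3],1],
    [[-0.01,0.02,-0.01],[37,-18,-3],1],
  ],
)

```text
time: 0.9
tcp_pos: [390.0, -217.9, 287.8]
orientation: [0.951, 0.283, 0.112, 0.047]
contact_force: [0.4, -0.2, 0.3]
gripper_width: 88.4
```

Run:
```python
from h import *
cv2.imwrite("pics/w1.png",camera("wrist"))
G=W([-10,215,95])+25*N
rows(G+130*N,dialR(np.deg2rad(135)))
```

```text
0 [[-0.02, 0.03, -0.02], [21, -38, 5]]
1 [[-0.02, 0.03, -0.02], [21, -37, 5]]
2 [[-0.02, 0.03, -0.02], [22, -37, 5]]
3 [[-0.02, 0.03, -0.02], [22, -37, 5]]
4 [[-0.02, 0.03, -0.02], [23, -36, 4]]
5 [[-0.02, 0.03, -0.02], [24, -36, 5]]
6 [[-0.02, 0.03, -0.02], [24, -36, 4]]
7 [[-0.02, 0.03, -0.02], [25, -35, 5]]
8 [[-0.02, 0.03, -0.03], [25, -35, 4]]
9 [[-0.03, 0.03, -0.02], [25.8, -34.3, 5.0]]
```

View pics/w1.png

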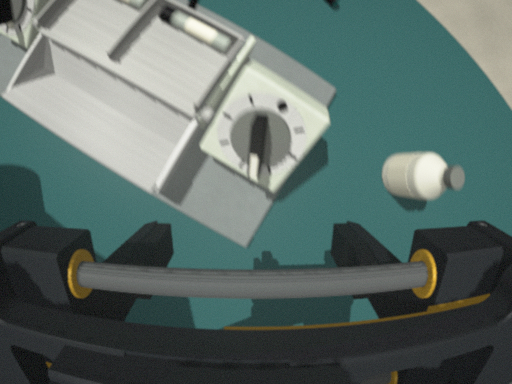

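The right dial is in view: its stud is at (282,106) and its white nose at about (253,166). Continuing to the left dial.

>>> apply_moves(
  steps=[
    [[-0.02,0.03,-0.02],[21,-38,5],0],
    [[-0.02,0.03,-0.02],[21,-37,5],0],
    [[-0.02,0.03,-0.02],[22,-37,5],0],
    [[-0.02,0.03,-0.02],[22,-37,5],0],
    [[-0.02,0.03,-0.02],[23,-36,4],0],
    [[-0.02,0.03,-0.02],[24,-36,5],0],
    [[-0.02,0.03,-0.02],[24,-36,4],0],
    [[-0.02,0.03,-0.02],[25,-35,5],0],
  ],
)

```text
time: 1.75
tcp_pos: [374.3, 123.9, 233.9]
orientation: [0.899, 0.351, 0.244, 0.097]
contact_force: [0.5, -1.8, -0.7]
gripper_width: 44.1
```

>>> apply_moves(
  steps=[
    [[-0.02,0.03,-0.03],[25,-35,4],0],
    [[-0.03,0.03,-0.02],[26,-34,5],0],
    [[0,0,0],[0,0,0],0],
  ],
)

```text
time: 2.05
tcp_pos: [369.5, 201.4, 220.5]
orientation: [0.881, 0.371, 0.271, 0.112]
contact_force: [0.0, 0.4, 0.7]
gripper_width: 43.7
```

```bash
cat > look.py <<'E'
import sys,pickle
from h import *
n=sys.argv[1]; c=get_calibration("wrist"); im=camera("wrist"); cv2.imwrite(f"pics/{n}.png",im); pickle.dump(c,open(f"pics/{n}.pkl","wb"))
s=manip.read_state();print(s["time"],s["tcp_pos"].round(1),s["orientation"].round(3),s["joints"].round(2),s["contact_force"].round(1),s["gripper_width"])
# expected face points
for side in(1,-1):
    C=W([-10,215*side,95]); print(side,"centre px",np.round(proj(c,C,True)),"stud dir px",np.round(proj(c,C+44*U,True)))
E
python3 look.py w2
```

```text
2.1 [370.2 199.7 220.9] [0.881 0.371 0.27  0.113] [ 0.32  0.01  1.99 -0.31  0.6   1.3 ] [ 0.4 -1.   0.2] 44.18768700505108
1 centre px [244. 166.] stud dir px [275. 136.]
-1 centre px [429. 349.] stud dir px [450. 333.]
```

View pics/w2.png

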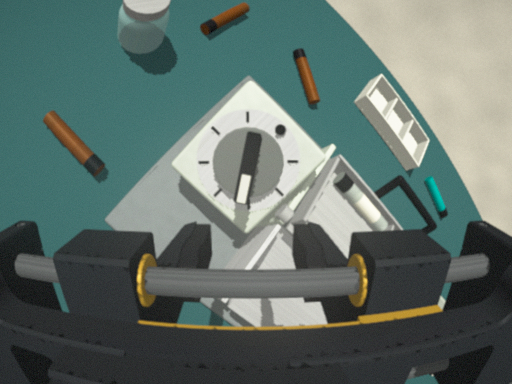

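Run:
```python
import cv2
im=cv2.imread("pics/w2.png")[70:250,160:350]
cv2.imwrite("pics/w2z.png",cv2.resize(im,None,fx=4,fy=3.3,interpolation=cv2.INTER_CUBIC)[:600])
cv2.imwrite("pics/w2z.png",cv2.resize(im[20:170,10:180],None,fx=4,fy=4,interpolation=cv2.INTER_CUBIC))
```

```text
(no output)
```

View pics/w2z.png

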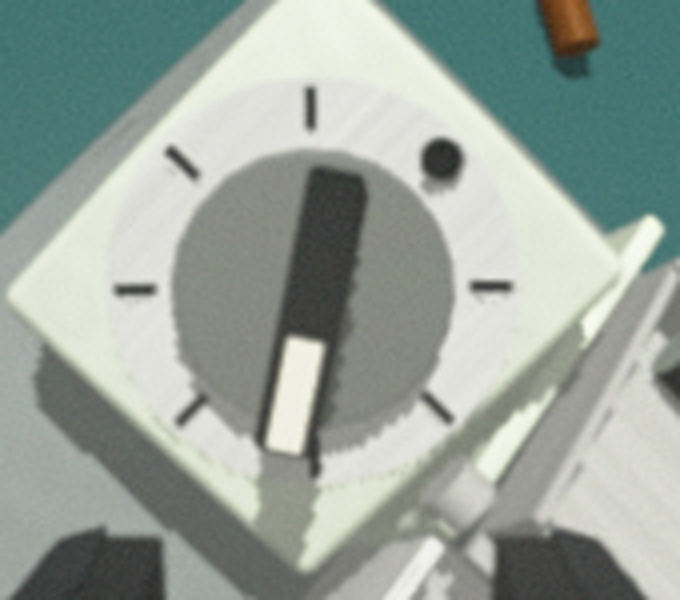

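```bash
cat > dial.py <<'E'
from h import *
import pickle
def face(c,u,v,C,h):   # intersect plane C+h*N
    o,d=ray(c,u,v,True); return o+d*(((C+h*N)-o)@N)/(d@N)
def coords(p,C): q=p-C; return np.array([q@U,q@MY])   # uphill, right
def angle(v): return np.rad2deg(np.arctan2(v[1],v[0]))%360
def marks(c,M,C):
    P=np.array([coords(face(c,*m,C,0),C) for m in M.values()]); k=np.array(list(M))
    for kk,p in zip(k,P):print(kk,p.round(1))
    # fit: p = c + r*(cos(45k+a), sin)
    A_=[];b=[]
    for kk,p in zip(k,P):
        t=np.deg2rad(45*kk)
        A_+= [[1,0,np.cos(t),-np.sin(t)],[0,1,np.sin(t),np.cos(t)]]; b+=list(p)
    x,*_=np.linalg.lstsq(np.array(A_),np.array(b),rcond=None)
    res=np.array(A_)@x-b
    print("centre off (uphill,right)",x[:2].round(2),"r",np.hypot(x[2],x[3]).round(2),"rot deg",np.rad2deg(np.arctan2(x[3],x[2])).round(2),"rms",res.std().round(2))
    return x
E
python3 - <<'E'
from dial import *
c=pickle.load(open("pics/w2.pkl","rb"))
C=W([-10,215,95])
f=lambda x,y:(170+(x+.5)/4-.5,90+(y+.5)/4-.5)
M={7:f(310,108),6:f(182,162),5:f(135,289),4:f(191,410),2:f(437,408),1:f(490,286),0:f(441,160)}
x=marks(c,M,C)
for h in(34,36,38):
  a=coords(face(c,*f(338,172),C,h),C)-x[:2]; b=coords(face(c,*f(285,452),C,h),C)-x[:2]
  print(h,a.round(1),b.round(1),np.linalg.norm(b-a).round(1),"angle",angle(b-a).round(1))
E
```

```text
7 [ 38.2 -33.5]
6 [  6.  -47.1]
5 [-26.3 -33.3]
4 [-39.8  -0.8]
2 [ 6.2 44.8]
1 [38.5 31. ]
0 [52.1 -1.1]
centre off (uphill,right) [ 6.09 -1.06] r 45.83 rot deg -0.2 rms 0.13
34 [ 27.6 -18.3] [-27.6  19. ] 66.6 angle 145.9
36 [ 27.7 -18.4] [-27.1  18.6] 66.1 angle 145.9
38 [ 27.9 -18.5] [-26.5  18.2] 65.6 angle 145.9
```

Run:
```python
from dial import *
C=W([-10,215,95])+6.1*U-1.06*MY
rows(C+(25-19+65)*N,dialR(np.deg2rad(145.9)))
```

```text
0 [[-0.0, 0.01, 0.09], [9, -2, 42]]
1 [[-0.0, 0.01, 0.09], [7.3, -3.4, 41.5]]
```

>>> apply_moves(
  steps=[
    [[0,0.01,0.09],[9,-2,42],0],
    [[0,0.01,0.09],[7,-3,41],0],
    [[0,0,0],[0,0,0],0],
  ],
)

```text
time: 2.4
tcp_pos: [426.6, 211.0, 154.2]
orientation: [0.91, 0.287, 0.286, 0.085]
contact_force: [0.3, -0.5, 0.8]
gripper_width: 44.0
```

```bash
python3 look.py w3
python3 - <<'E'
import cv2
im=cv2.imread("pics/w3.png")
cv2.imwrite("pics/w3z.png",cv2.resize(im[40:240,140:370],None,fx=3,fy=3,interpolation=cv2.INTER_CUBIC))
E
```

```text
2.45 [425.7 210.9 156.1] [0.91  0.288 0.286 0.086] [ 0.29  0.21  2.   -0.45  0.37  1.63] [-1.  -0.7 -0.1] 43.58438939311686
1 centre px [241. 208.] stud dir px [275. 160.]
-1 centre px [489. 357.] stud dir px [510. 335.]
```

View pics/w3z.png

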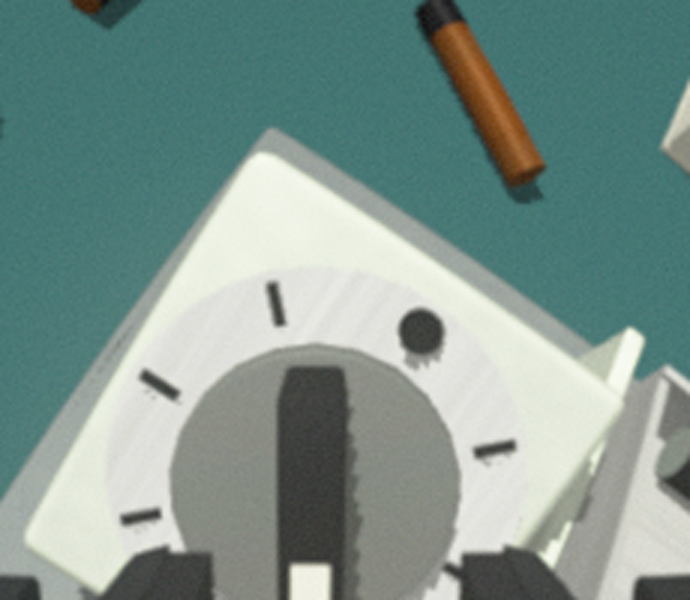

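Run:
```python
from dial import *
c2=pickle.load(open("pics/w2.pkl","rb"));c3=pickle.load(open("pics/w3.pkl","rb"))
C=W([-10,215,95])
f=lambda x,y:(170+(x+.5)/4-.5,90+(y+.5)/4-.5)
g=lambda x,y:(140+(x+.5)/3-.5,40+(y+.5)/3-.5)
M2={7:f(310,108),6:f(182,162),5:f(135,289),1:f(490,286),0:f(441,160)}
M3={0:g(421,331),7:g(276,304),6:g(160,385),5:g(141,516),1:g(495,449)}
marks(c3,M3,C)
def tri(a,b):
    A_=np.zeros((3,3));v=np.zeros(3)
    for o,d in(a,b):
        P=np.eye(3)-np.outer(d,d);A_+=P;v+=P@o
    return np.linalg.solve(A_,v)
for k in M2:
    p=tri(ray(c2,*M2[k],True),ray(c3,*M3[k],True))
    t=np.deg2rad(45*k); ctr=p-46*(np.cos(t)*U+np.sin(t)*MY)
    print(k,p.round(1),"centre",ctr.round(1),"height N",((ctr-C)@N).round(1))
for v in(marks,):
  a=coords(face(c3,*g(314,368),C,34),C); print(a)
```

```text
0 [52.4 -1.2]
7 [ 38.4 -33.7]
6 [  6.  -46.8]
5 [-26.3 -33.4]
1 [38.7 31.2]
centre off (uphill,right) [ 6.26 -1.04] r 45.87 rot deg -0.27 rms 0.12
7 [491.4 249.2 115.2] centre [465.4 216.1  96.6] height N -2.0
6 [463.7 262.   98.3] centre [464.6 216.   98.3] height N -0.1
5 [437.6 247.9  79.4] centre [464.9 215.9  98.1] height N -0.5
1 [492.  184.5 117.1] centre [464.7 216.4  98.4] height N -0.1
0 [504.7 216.4 121.7] centre [467.  215.7  95.3] height N -4.0
[ 36.00477808 -20.1480715 ]
```

Run:
```python
from dial import *
C=W([-10,215,95])+6.2*U-1.05*MY-1*N
rows(C+(8)*N,dialR(np.deg2rad(146.1)))
print(C+8*N)
```

```text
0 [[0.0, 0.0, 0.0], [1, -2, 31]]
1 [[0.0, 0.0, 0.0], [1.0, -2.2, 31.6]]
[460.74478288 216.02807751 104.29023822]
```

>>> apply_moves(
  steps=[
    [[0,0,0],[1,-3,20],0],
    [[0,0,0],[1,-1,25],0],
    [[0,0,0],[0,0,17],0],
    [[0,0,0],[0,0,0],0],
  ],
)

```text
time: 2.85
tcp_pos: [460.7, 216.4, 107.6]
orientation: [0.909, 0.289, 0.289, 0.086]
contact_force: [-0.1, -0.0, 0.6]
gripper_width: 44.0
```

Run:
```python
from dial import *
C=W([-10,215,95])+6.2*U-1.05*MY-1*N
s=manip.read_state();print(s["tcp_pos"],s["contact_force"])
rows(C+(8)*N,dialR(np.deg2rad(146.1)))
```

```text
[460.72737337 216.43056839 107.59868404] [-0.10147571 -0.03106643  0.57931917]
0 [[0.0, -0.0, 0.0], [-1.8, -0.7, 2.7]]
```

>>> apply_moves(
  steps=[
    [[0,0,0],[-1.5,-0.5,1.5],-1],
    [[0,0,0],[0,0,0],-1],
    [[0,0,0],[0,0,0],-1],
    [[0,0,0],[0,0,0],-1],
    [[0,0,0],[0,0,0],-1],
  ],
)

```text
time: 3.35
tcp_pos: [459.5, 217.5, 105.4]
orientation: [0.909, 0.289, 0.289, 0.085]
contact_force: [-5.1, 0.5, 6.5]
gripper_width: 13.6
```

>>> apply_moves(
  steps=[
    [[0,0,-0.08],[0,0,0],-1],
    [[0,0,-0.13],[0,0,0],-1],
    [[0,0,-0.13],[0,0,0],-1],
    [[0,0,-0.13],[0,0,0],-1],
    [[0,0,-0.13],[0,0,0],-1],
    [[0,0,-0.13],[0,0,0],-1],
    [[0,0,-0.13],[0,0,0],-1],
    [[0,0,-0.08],[0,0,0],-1],
  ],
)

```text
time: 4.15
tcp_pos: [458.2, 218.3, 104.4]
orientation: [0.677, 0.671, 0.219, 0.206]
contact_force: [-10.8, 10.3, 3.2]
gripper_width: 13.6
```

>>> apply_moves(
  steps=[
    [[0,0,-0.04],[0,0,0],-1],
    [[0,0,0],[0,0,0],-1],
    [[0,0,0],[0,0,0],-1],
  ],
)

```text
time: 4.45
tcp_pos: [458.1, 218.3, 104.4]
orientation: [0.665, 0.683, 0.215, 0.21]
contact_force: [-10.3, 9.2, 3.0]
gripper_width: 13.9
```

Run:
```python
from dial import *
s=manip.read_state();print(s["tcp_pos"],s["contact_force"],s["ft_torque"],s["joints"])
q=R.from_quat(s["orientation"]).as_matrix();x=-q[:,0];print("theta",angle([x@U,x@MY]),np.rad2deg(np.arccos(q[:,2]@-N)))
```

```text
[458.14091112 218.2976122  104.38626704] [-10.26341093   9.24860389   3.0258497 ] [1.24993626 1.36819156 0.93212468] [ 0.28537504  0.36347458  2.00409616 -0.69789323  0.23236593  0.89778425]
theta 89.67196641960813 0.14421505642572277
```

>>> apply_moves(
  steps=[
    [[0,0,0],[0,0,0],0],
    [[0,0,0],[0,0,0],0],
    [[0,0,0],[0,0,0],0],
    [[0,0,0],[0,0,-25],0],
    [[0,0,0],[0,0,-45],0],
    [[0,0,0],[0,0,-45],0],
    [[0,0,0],[0,0,-20],0],
    [[0,0,0],[0,0,0],0],
  ],
)

```text
time: 5.25
tcp_pos: [381.6, 216.1, 217.7]
orientation: [0.665, 0.682, 0.217, 0.212]
contact_force: [0.7, 0.6, -0.0]
gripper_width: 44.4
```

```bash
python3 look.py w4
python3 - <<'E'
import cv2
im=cv2.imread("pics/w4.png")
cv2.imwrite("pics/w4z.png",cv2.resize(im[60:240,150:350],None,fx=3.3,fy=3.3,interpolation=cv2.INTER_CUBIC))
E
```

```text
5.3 [382.1 215.9 216.2] [0.666 0.682 0.216 0.212] [ 0.35  0.05  1.97 -0.36  0.56  0.58] [-0.5  0.2  0.8] 44.049328161973904
1 centre px [242. 182.] stud dir px [286. 182.]
-1 centre px [245. 422.] stud dir px [270. 422.]
```

View pics/w4z.png

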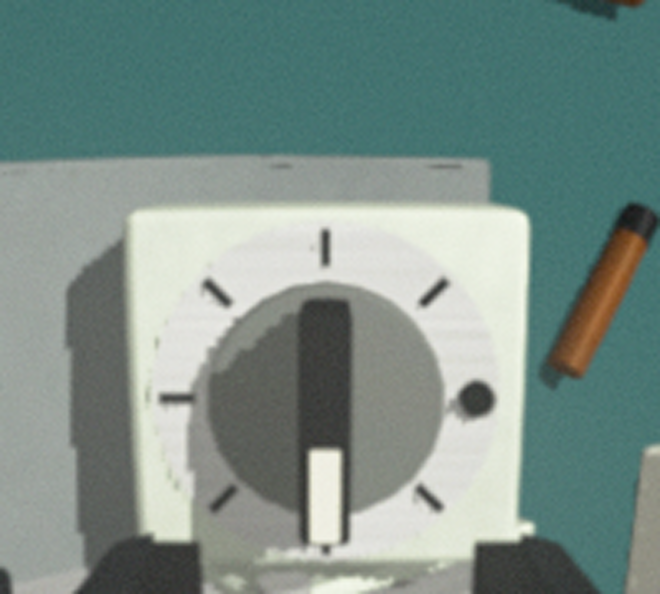

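The left dial now points at mark 2: the bar is in line with marks 6 and 2, at (325,247) and (325,548). Next is the right dial.

```bash
sed -i 's/^YAW=.*/YAW=0.020; ORG=np.array([479.4,1.2,0])/' h.py
python3 - <<'E'
from dial import *
C=W([-10,-215,95]);print(C)
Rt=dialR(np.deg2rad(150))
s=manip.read_state();q=R.from_quat(s["orientation"])
m=R.from_rotvec(0.5*(Rt*q.inv()).as_rotvec())*q
s=rows(np.array([395,0,260.]),m);print('--')
rows(C+150*N,Rt,s)
E
```

```text
[ 473.70171327 -213.9569881    95.        ]
0 [[0.0, -0.0, 0.11], [-43, 6, -6]]
1 [[0.0, -0.0, 0.1], [-42, 11, -6]]
2 [[0.0, -0.0, 0.11], [-41, 15, -6]]
3 [[0.0, -0.0, 0.1], [-39, 20, -7]]
4 [[0.0, -0.0, 0.11], [-37.4, 23.5, -6.2]]
--
0 [[0.0, -0.0, 0.1], [-41, 16, 5]]
1 [[0.0, -0.0, 0.11], [-39, 20, 6]]
2 [[0.0, -0.0, 0.1], [-36, 24, 5]]
3 [[0.0, -0.0, 0.11], [-34, 27, 6]]
4 [[0.0, -0.0, 0.1], [-30.9, 30.9, 5.3]]
```

>>> apply_moves(
  steps=[
    [[0,0,0.11],[-43,6,-6],0],
    [[0,0,0.1],[-42,11,-6],0],
    [[0,0,0.11],[-41,15,-6],0],
    [[0,0,0.1],[-39,20,-7],0],
    [[0,0,0.11],[-37,24,-6],0],
    [[0,0,0.1],[-41,16,5],0],
    [[0,0,0.11],[-39,20,6],0],
    [[0,0,0.1],[-36,24,5],0],
  ],
)

```text
time: 6.1
tcp_pos: [393.0, -125.0, 233.6]
orientation: [0.885, 0.357, 0.28, 0.107]
contact_force: [1.5, 0.7, -0.0]
gripper_width: 44.2
```

>>> apply_moves(
  steps=[
    [[0,0,0.11],[-34,27,6],0],
    [[0,0,0.1],[-31,31,5],0],
    [[0,0,0],[0,0,0],0],
  ],
)

```text
time: 6.4
tcp_pos: [390.8, -214.1, 216.6]
orientation: [0.918, 0.261, 0.289, 0.077]
contact_force: [0.1, -0.1, 0.7]
gripper_width: 44.4
```

```bash
python3 look.py w5
python3 - <<'E'
import cv2
im=cv2.imread("pics/w5.png")
cv2.imwrite("pics/w5z.png",cv2.resize(im[60:260,150:350],None,fx=3,fy=3,interpolation=cv2.INTER_CUBIC))
E
```

```text
6.45 [ 390.8 -211.3  216.8] [0.918 0.263 0.289 0.076] [-1.08  0.06  1.95  0.68  0.94 -0.42] [0.5 1.1 0.3] 43.9369050713726
1 centre px [-19.  30.] stud dir px [-6.  0.]
-1 centre px [251. 181.] stud dir px [274. 144.]
```

View pics/w5z.png

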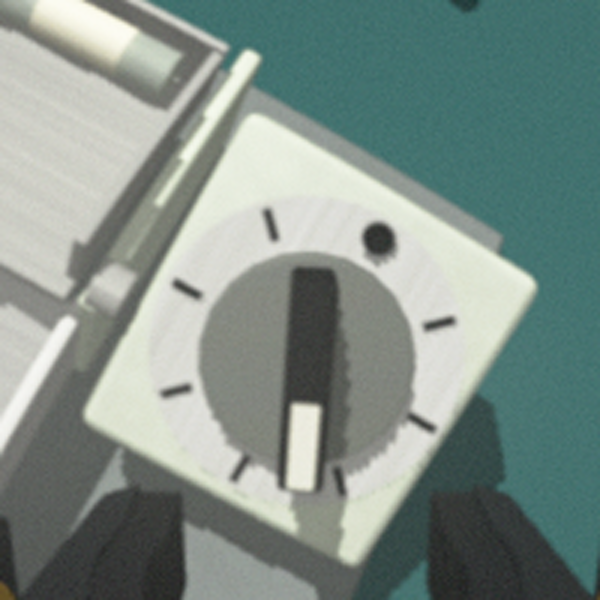

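Run:
```python
from dial import *
c=pickle.load(open("pics/w5.pkl","rb"))
C=W([-10,-215,95])
f=lambda x,y:(150+(x+.5)/3-.5,60+(y+.5)/3-.5)
M={k:f(*v) for k,v in {0:(379,239),7:(271,225),6:(187,289),5:(176,391),4:(240,468),3:(339,481),2:(422,424),1:(440,323)}.items()}
x=marks(c,M,C)
for h in(34,37):
  a=coords(face(c,*f(316,270),C,h),C)-x[:2]; b=coords(face(c,*f(302,488),C,h),C)-x[:2]
  print(h,a.round(1),b.round(1),np.linalg.norm(b-a).round(1),"angle",angle(b-a).round(1))
C2=C+x[0]*U+x[1]*MY
th=angle(b-a)
rows(C2+9*N,dialR(np.deg2rad(th)))
```

```text
0 [49.5 -0.5]
7 [ 35.4 -33.3]
6 [  2.9 -46.8]
5 [-29.9 -33.1]
4 [-43.1  -0.4]
3 [-29.6  31.9]
2 [ 2.9 45.7]
1 [36.  31.9]
centre off (uphill,right) [ 3.   -0.57] r 46.21 rot deg -0.15 rms 0.17
34 [ 30.7 -15. ] [-29.8  15.9] 68.0 angle 152.9
37 [ 31.1 -15.3] [-28.7  15.3] 67.2 angle 152.9
0 [[-0.0, 0.0, 0.02], [0, 1, 35]]
1 [[-0.0, 0.0, 0.01], [0, 1, 34]]
2 [[-0.0, 0.0, 0.02], [0, 1, 35]]
3 [[-0.0, 0.0, 0.01], [-0.5, 1.1, 34.3]]
```

>>> apply_moves(
  steps=[
    [[0,0,0.02],[0,1,35],0],
    [[0,0,0.01],[0,1,34],0],
    [[0,0,0.02],[0,1,35],0],
    [[0,0,0.01],[0,1,20],0],
    [[0,0,0],[0,0,13],0],
    [[0,0,0],[0,0,0],0],
  ],
)

```text
time: 7.05
tcp_pos: [471.1, -208.8, 106.5]
orientation: [0.924, 0.239, 0.291, 0.068]
contact_force: [0.5, -0.8, 0.7]
gripper_width: 43.6
```

Run:
```python
from dial import *
C=W([-10,-215,95])+3*U-.57*MY
s=manip.read_state();print(s["tcp_pos"],s["contact_force"],s["joints"].round(2))
rows(C+9*N,dialR(np.deg2rad(152.9)))
```

```text
[ 471.11955362 -208.77989513  106.503013  ] [ 0.47364288 -0.84525466  0.67983731] [-0.88  0.37  1.98  0.92  0.6  -0.54]
0 [[-0.0, 0.0, 0.01], [-3.6, 3.4, 1.8]]
```

>>> apply_moves(
  steps=[
    [[0,0,0.01],[-3,3,1],0],
    [[0,0,0],[0,0,0],0],
  ],
)

```text
time: 7.25
tcp_pos: [470.6, -212.2, 105.7]
orientation: [0.925, 0.234, 0.292, 0.066]
contact_force: [-4.4, 3.8, 6.5]
gripper_width: 44.0
```

```bash
python3 look.py w6
python3 - <<'E'
from dial import *
C=W([-10,-215,95])+3*U-.57*MY
s=manip.read_state();print(s["tcp_pos"],s["contact_force"],s["joints"].round(2))
rows(C+9*N,dialR(np.deg2rad(152.9)))
E
```

```text
7.3 [ 470.6 -212.4  105.6] [0.925 0.234 0.292 0.066] [-0.89  0.37  1.97  0.92  0.6  -0.54] [-4.8  5.5  6.4] 43.76568564889045
1 centre px [-102.   42.] stud dir px [-91.   3.]
-1 centre px [250. 241.] stud dir px [287. 174.]
[ 470.58771421 -212.35856753  105.63942359] [-4.81270307  5.45499373  6.35215172] [-0.89  0.37  1.97  0.92  0.6  -0.54]
0 [[-0.0, 0.0, 0.0], [-1.0, 0.7, 1.5]]
```

View pics/w6.png

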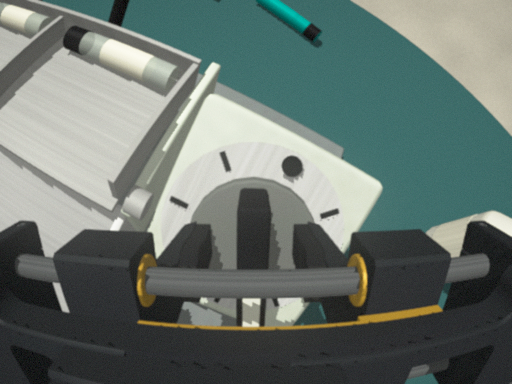

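Bar centred between the fingers, with the tips lightly touching the disc. I'll back off 3 mm and close.

>>> apply_moves(
  steps=[
    [[0,0,0],[-0.5,0.5,-3],0],
    [[0,0,0],[0,0,0],-1],
    [[0,0,0],[0,0,0],-1],
    [[0,0,0],[0,0,0],-1],
    [[0,0,0],[0,0,0],-1],
    [[0,0,0],[0,0,0],-1],
  ],
)

```text
time: 7.9
tcp_pos: [468.2, -212.9, 107.5]
orientation: [0.925, 0.234, 0.292, 0.065]
contact_force: [-5.7, 7.7, 2.6]
gripper_width: 13.6
```

>>> apply_moves(
  steps=[
    [[0,0,0.08],[0,0,0],-1],
    [[0,0,0.13],[0,0,0],-1],
    [[0,0,0.13],[0,0,0],-1],
    [[0,0,0.13],[0,0,0],-1],
    [[0,0,0.13],[0,0,0],-1],
    [[0,0,0.13],[0,0,0],-1],
    [[0,0,0.13],[0,0,0],-1],
    [[0,0,0.13],[0,0,0],-1],
  ],
)

```text
time: 8.7
tcp_pos: [468.2, -214.3, 107.5]
orientation: [0.925, -0.237, 0.288, -0.081]
contact_force: [-6.6, -0.4, -1.6]
gripper_width: 13.9
```

```bash
cat > th.py <<'E'
from dial import *
s=manip.read_state();print(s["tcp_pos"],s["contact_force"],s["joints"].round(2))
q=R.from_quat(s["orientation"]).as_matrix();x=-q[:,0];print("theta",angle([x@U,x@MY]),np.rad2deg(np.arccos(q[:,2]@-N)))
E
python3 th.py
```

```text
[ 468.24339367 -214.30206865  107.53394897] [-6.58818016 -0.41821157 -1.63919481] [-0.89  0.37  1.97  0.92  0.61  0.46]
theta 209.8844960598826 0.24332127450620758
```

>>> apply_moves(
  steps=[
    [[0,0,0.13],[0,0,0],-1],
    [[0,0,0.1],[0,0,0],-1],
    [[0,0,0.03],[0,0,0],-1],
    [[0,0,0],[0,0,0],-1],
    [[0,0,0],[0,0,0],-1],
  ],
)

```text
time: 9.2
tcp_pos: [468.1, -214.6, 107.4]
orientation: [0.887, -0.352, 0.275, -0.116]
contact_force: [-8.8, -1.1, -3.2]
gripper_width: 13.7
```

```bash
python3 th.py
```

```text
[ 468.07143921 -214.612992    107.40767127] [-8.79233812 -1.0757494  -3.18729957] [-0.89  0.37  1.97  0.92  0.61  0.71]
theta 224.50615585334597 0.2506959200000355
```

>>> apply_moves(
  steps=[
    [[0,0,0],[0,0,0],0],
    [[0,0,0],[0,0,0],0],
    [[0,0,0],[0,0,0],0],
    [[0,0,0],[0,0,-25],0],
    [[0,0,0],[0,0,-45],0],
    [[0,0,0],[0,0,-45],0],
    [[0,0,0],[0,0,-20],0],
    [[0,0,0],[0,0,0],0],
  ],
)

```text
time: 10.0
tcp_pos: [391.6, -217.5, 221.3]
orientation: [0.886, -0.352, 0.279, -0.114]
contact_force: [0.1, 0.1, -0.2]
gripper_width: 44.0
```

```bash
python3 look.py w7
python3 - <<'E'
import cv2
im=cv2.imread("pics/w7.png")
cv2.imwrite("pics/w7z.png",cv2.resize(im[60:260,150:350],None,fx=3,fy=3,interpolation=cv2.INTER_CUBIC))
E
```

```text
10.05 [ 392.  -217.1  219.8] [ 0.886 -0.352  0.278 -0.115] [-1.09  0.07  1.94  0.68  0.95  0.89] [-1.  -0.3  0.1] 44.1599719560106
1 centre px [ 72. 358.] stud dir px [ 52. 342.]
-1 centre px [255. 184.] stud dir px [224. 154.]
```

View pics/w7z.png

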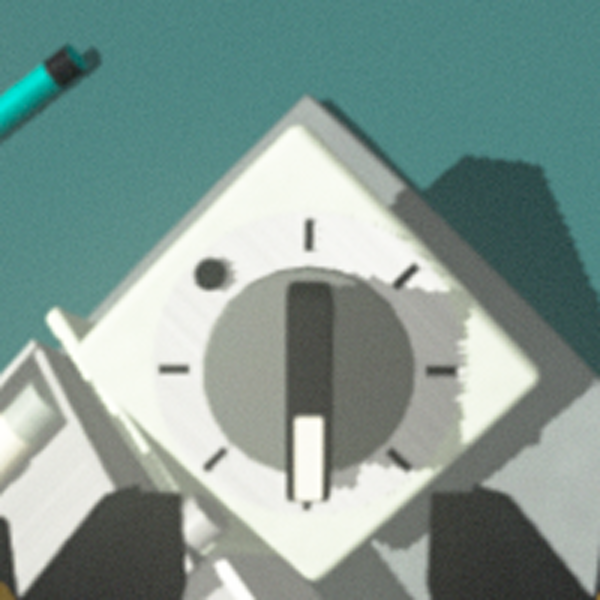

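View pics/w7.png

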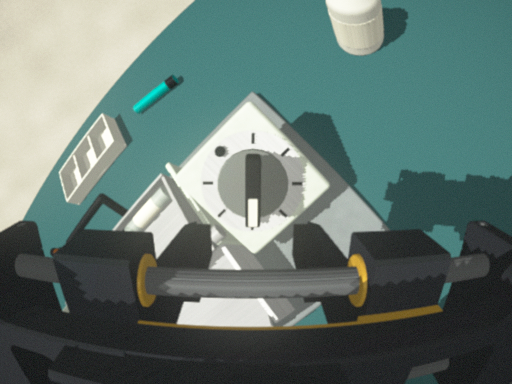

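The right dial points at mark 5: stud at upper left (210,272), nose in line with the bottom mark (307,505). Next is the tray bar.

```bash
cat >> h.py <<'E'
def barR(tilt=0.):  # tool down, x along +y loader, y along +x loader; tilt>0: tool z leans towards +x(tip away)
    return R.from_matrix(RL@np.array([[0,1,0],[1,0,0],[0,0,-1.]]))*R.from_rotvec([tilt,0,0])
E
python3 - <<'E'
from h import *
rows(np.array([598,2,235.]),barR())
c=get_calibration("top"); 
for y in(306,310,314): print(plane(c,130+347/2.9,60+y/2.6,121))
print(barR(0.3).apply([0,0,1]))
E
```

```text
0 [[0.02, -0.04, -0.13], [-1, -16, 6]]
1 [[0.02, -0.04, -0.13], [1, -15, 6]]
2 [[0.02, -0.04, -0.12], [3, -15, 7]]
3 [[0.02, -0.04, -0.12], [5, -14, 7]]
4 [[0.02, -0.04, -0.13], [7, -14, 7]]
5 [[0.02, -0.04, -0.12], [9, -12, 7]]
6 [[0.02, -0.04, -0.13], [11, -11, 6]]
7 [[0.02, -0.04, -0.12], [13, -9, 6]]
8 [[0.02, -0.04, -0.12], [14, -8, 6]]
9 [[0.01, -0.04, -0.13], [15, -6, 5]]
10 [[0.02, -0.04, -0.12], [16, -4, 5]]
11 [[0.02, -0.04, -0.13], [16, -2, 4]]
12 [[0.01, -0.04, -0.12], [16, 0, 3]]
13 [[0.02, -0.04, -0.13], [16, 3, 3]]
14 [[0.01, -0.04, -0.12], [16, 5, 2]]
15 [[0.02, -0.05, -0.13], [15, 6, 2]]
16 [[0.01, -0.04, -0.12], [14, 8, 0]]
17 [[0.02, -0.05, -0.13], [13.7, 10.7, 0.1]]
[599.23730242   2.65166907 121.        ]
[594.29066317   2.55436271 121.        ]
[589.3485912   2.4571462 121.       ]
[-0.2954611  -0.00591001 -0.95533649]
```

>>> apply_moves(
  steps=[
    [[0.02,-0.04,-0.13],[-1,-16,2],1],
    [[0.02,-0.04,-0.13],[1,-15,2],1],
    [[0.02,-0.04,-0.12],[3,-15,3],1],
    [[0.02,-0.04,-0.12],[5,-14,5],1],
    [[0.02,-0.04,-0.13],[7,-14,6],1],
    [[0.02,-0.04,-0.12],[9,-12,6],1],
    [[0.02,-0.04,-0.13],[11,-11,6],1],
    [[0.02,-0.04,-0.12],[13,-9,6],1],
  ],
)

```text
time: 10.85
tcp_pos: [476.0, -119.3, 236.6]
orientation: [0.966, 0.161, 0.184, -0.09]
contact_force: [-0.2, -0.9, 0.1]
gripper_width: 88.4
```

>>> apply_moves(
  steps=[
    [[0.02,-0.04,-0.12],[14,-8,6],0],
    [[0.01,-0.04,-0.13],[15,-6,5],0],
    [[0.02,-0.04,-0.12],[16,-4,5],0],
    [[0.02,-0.04,-0.13],[16,-2,4],0],
    [[0.01,-0.04,-0.12],[16,0,3],0],
    [[0.02,-0.04,-0.13],[16,3,3],0],
    [[0.01,-0.04,-0.12],[16,5,2],0],
    [[0.02,-0.05,-0.13],[15,6,2],0],
  ],
)

```text
time: 11.65
tcp_pos: [567.2, -21.3, 243.5]
orientation: [0.779, 0.625, 0.04, -0.023]
contact_force: [-0.9, -0.6, -0.3]
gripper_width: 44.2
```

Run:
```python
from h import *
print(manip.read_state()["joints"].round(2))
rows(np.array([598,2,235.]),barR())
```

```text
[-0.29  0.4   1.26  0.09  1.48 -0.08]
0 [[0.01, -0.04, -0.12], [14, 12, 6]]
1 [[0.02, -0.05, -0.12], [13.1, 14.5, 4.8]]
```

>>> apply_moves(
  steps=[
    [[0.01,-0.04,-0.12],[14,12,6],0],
    [[0.02,-0.05,-0.12],[13,14,5],0],
    [[0,0,0],[0,0,0],0],
  ],
)

```text
time: 11.95
tcp_pos: [598.0, 3.4, 233.7]
orientation: [0.699, 0.715, -0.002, -0.002]
contact_force: [-0.9, -0.5, -0.5]
gripper_width: 44.2
```

```bash
python3 look.py w8
```

```text
12.0 [597.2   2.3 234.3] [ 0.701  0.713 -0.001 -0.002] [-0.19  0.47  1.16  0.    1.51 -0.21] [-0.8  0.3 -0.5] 44.312723574668645
1 centre px [128. -19.] stud dir px [152. -35.]
-1 centre px [154. 337.] stud dir px [176. 353.]
```

View pics/w8.png

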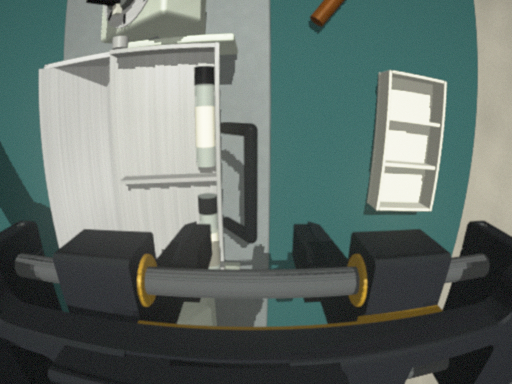

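```bash
python3 - <<'E'
from h import *
import pickle
c=pickle.load(open("pics/w8.pkl","rb")); im=cv2.imread("pics/w8.png")
g=im.max(axis=2)
for v in(140,160,180,200,220): print(v,g[v,236:266])
E
python3 - <<'E'
from h import *
import pickle
c=pickle.load(open("pics/w8.pkl","rb"))
for u,v in[(251,124),(251,241),(251,182),(219,100),(219,170)]: print(u,v,plane(c,u,v,121 if u>230 else 100,True).round(1))
im=cv2.imread("pics/w8.png")
cv2.imwrite("pics/w8z.png",cv2.resize(im[100:260,180:300],None,fx=3.7,fy=3.7,interpolation=cv2.INTER_CUBIC))
E
```

```text
140 [160 160 163 159 163 165 156 124  85  54  54  55  54  57  59  51  55  47
  48  51  64 106 151 161 163 161 163 160 164 160]
160 [ 96 107 112 129 147 156 160 135  91  59  57  58  54  58  59  58  57  56
  48  50  62 105 146 158 163 161 159 162 165 162]
180 [161 159 151 118  94  91  88  86  68  58  50  56  52  56  52  53  55  50
  52  54  63 109 154 162 160 165 160 163 163 159]
200 [159 158 154 118  98  96  93  91  71  54  52  49  53  50  51  50  50  48
  51  44  62 113 150 163 165 162 161 160 160 157]
220 [147 159 163 157 119  94  88  87  72  52  46  46  52  51  54  53  49  50
  52  49  69 124 151 158 162 162 162 164 159 163]
251 124 [597.4  59.3 121. ]
251 241 [599.8 -50.4 121. ]
251 182 [598.5   7.5 121. ]
219 100 [566.9  80.7 100. ]
219 170 [567.4  13.7 100. ]
```

View pics/w8z.png

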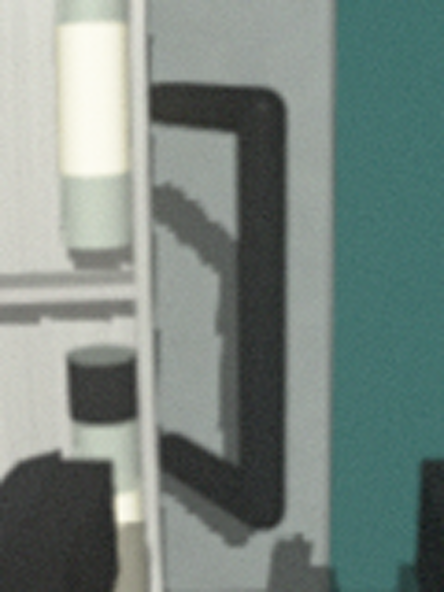

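Run:
```python
from h import *
rows(np.array([598.2,4,107.]),barR())
```

```text
0 [[-0.0, -0.0, -0.0], [0, 1, 42]]
1 [[-0.0, -0.0, -0.0], [1, 0, 43]]
2 [[-0.0, -0.0, -0.0], [0.5, 0.6, 42.3]]
```

>>> apply_moves(
  steps=[
    [[0,0,0],[0,1,42],-0.3],
    [[0,0,0],[1,0,40],-0.3],
    [[0,0,0],[0,0,25],-0.3],
    [[0,0,0],[0,0,15],-0.3],
    [[0,0,0],[0,0,0],-0.3],
  ],
)

```text
time: 12.5
tcp_pos: [595.9, 1.2, 112.4]
orientation: [0.703, 0.711, -0.002, -0.003]
contact_force: [-0.2, 0.8, 0.6]
gripper_width: 31.0
```

```bash
python3 look.py w9;  python3 - <<'E'
from h import *
rows(np.array([598.2,4,107.]),barR())
im=cv2.imread("pics/w9.png")
cv2.imwrite("pics/w9z.png",cv2.resize(im[120:300,150:350],None,fx=3.2,fy=3.2,interpolation=cv2.INTER_CUBIC))
E
```

```text
12.55 [596.8   1.  114.2] [ 0.703  0.711 -0.001 -0.002] [-0.2   0.57  1.35  0.    1.23 -0.21] [-0.1  1.  -0.3] 30.675720505020088
1 centre px [ 68. -75.] stud dir px [  97. -109.]
-1 centre px [130. 409.] stud dir px [157. 434.]
0 [[-0.0, -0.0, -0.01], [2.9, 1.5, 7.2]]
```

View pics/w9z.png

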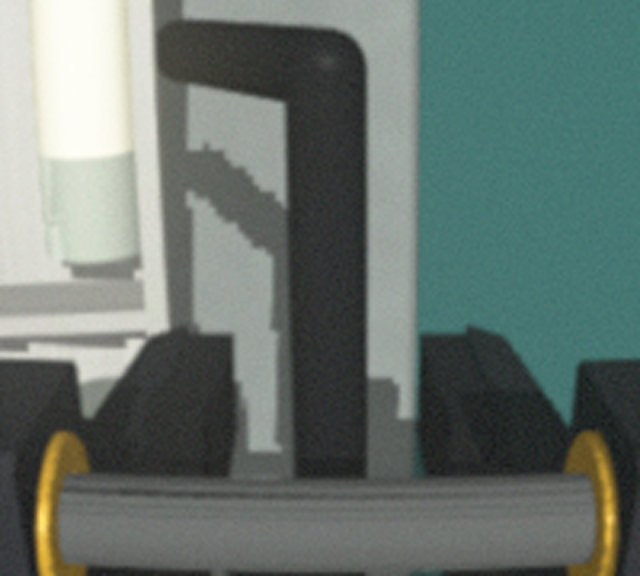

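>>> apply_moves(
  steps=[
    [[0,0,0],[2,1,6],-0.3],
    [[0,0,0],[0,0,0],-1],
    [[0,0,0],[0,0,0],-1],
    [[0,0,0],[0,0,0],-1],
    [[0,0,0],[0,0,0],-1],
  ],
)

```text
time: 13.05
tcp_pos: [596.4, 3.3, 109.6]
orientation: [0.702, 0.712, -0.002, -0.002]
contact_force: [-10.2, -0.4, 5.5]
gripper_width: 11.3
```

Run:
```python
from h import *
s=manip.read_state();p=s["tcp_pos"];print(p,s["gripper_width"],s["contact_force"])
# arc plan: bar offset from TCP const; hinge at bar(598.2,121)-(136,36) in x,z
bar=np.array([136.,36.]); t0=np.arctan2(36,136); r=np.hypot(136,36)
ts=np.concatenate([[0.03],np.arange(0.1,0.91,0.08)]); prev=bar
for t in ts:
    b=r*np.array([np.cos(t0+t),np.sin(t0+t)]); d=b-prev; prev=b
    print(round(t,2),"tool y %.1f z %.1f"%(d[0],-d[1]))
```

```text
[596.35160756   3.25746742 109.57864886] 11.300218114077449 [-10.18132629  -0.35068682   5.52362392]
0.03 tool y -1.1 z -4.1
0.1 tool y -3.1 z -9.3
0.18 tool y -4.4 z -10.4
0.26 tool y -5.2 z -10.0
0.34 tool y -6.0 z -9.5
0.42 tool y -6.7 z -9.0
0.5 tool y -7.4 z -8.5
0.58 tool y -8.1 z -7.8
0.66 tool y -8.7 z -7.2
0.74 tool y -9.2 z -6.5
0.82 tool y -9.7 z -5.7
0.9 tool y -10.1 z -4.9
```

>>> apply_moves(
  steps=[
    [[0,0,0],[0,-1,-4],-1],
    [[0,0,0],[0,-1.5,-4.5],-1],
    [[0,0,0],[0,-1.5,-5],-1],
    [[0,0,0],[0,-2,-5],-1],
    [[0,0,0],[0,-2.5,-5.5],-1],
    [[0,0,0],[0,-2.5,-5],-1],
    [[0,0,0],[0,-2.5,-5],-1],
    [[0,0,0],[0,0,0],-1],
  ],
)

```text
time: 13.85
tcp_pos: [583.3, 3.0, 142.9]
orientation: [0.702, 0.712, -0.002, -0.002]
contact_force: [-5.3, -2.5, -6.8]
gripper_width: 10.9
```

Run:
```python
from h import *
cv2.imwrite("pics/t10.png",camera("scene")[120:280,200:400].repeat(3,0).repeat(3,1))
s=manip.read_state();print(s["tcp_pos"],s["contact_force"],s["gripper_width"])
```

```text
[583.43864687   3.04008826 142.73548481] [-5.48206846 -1.54369312 -6.62168783] 10.987507502246961
```

View pics/t10.png

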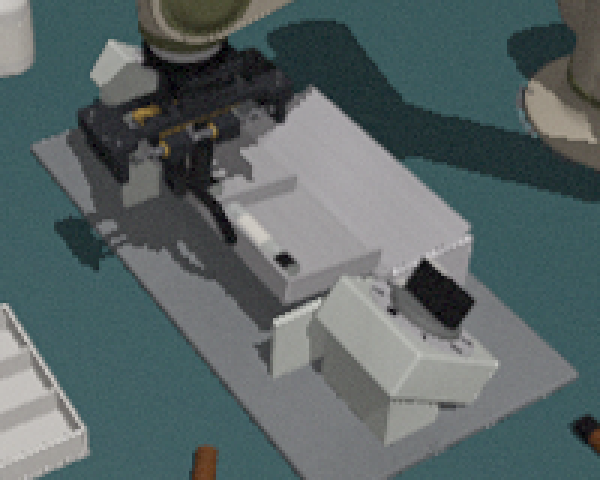

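The tray is following the gripper, at about 0.25 rad, and the tubes are still in it. Continuing slowly.

>>> apply_moves(
  steps=[
    [[0,0,0],[0,-3,-5],-1],
    [[0,0,0],[0,-3,-4.5],-1],
    [[0,0,0],[0,-3.3,-4.5],-1],
    [[0,0,0],[0,-3.4,-4.5],-1],
    [[0,0,0],[0,-3.6,-4.3],-1],
    [[0,0,0],[0,-3.8,-4.2],-1],
    [[0,0,0],[0,-4,-4],-1],
    [[0,0,0],[0,-4.1,-3.8],-1],
  ],
)

```text
time: 14.7
tcp_pos: [556.9, 2.4, 178.7]
orientation: [0.702, 0.712, -0.0, 0.0]
contact_force: [-2.2, -3.8, -7.8]
gripper_width: 10.8
```

```bash
cat > t.py <<'E'
import sys
from h import *
cv2.imwrite(f"pics/{sys.argv[1]}.png",cv2.resize(camera("scene")[120:280,200:400],None,fx=3,fy=3,interpolation=cv2.INTER_CUBIC))
s=manip.read_state();print(s["time"],s["tcp_pos"],s["contact_force"],s["gripper_width"])
E
python3 t.py t11
```

```text
14.75 [556.42152794   2.40012894 179.25107746] [-3.89414429 -3.89337615 -6.30909937] 10.780105248085045
```

View pics/t11.png

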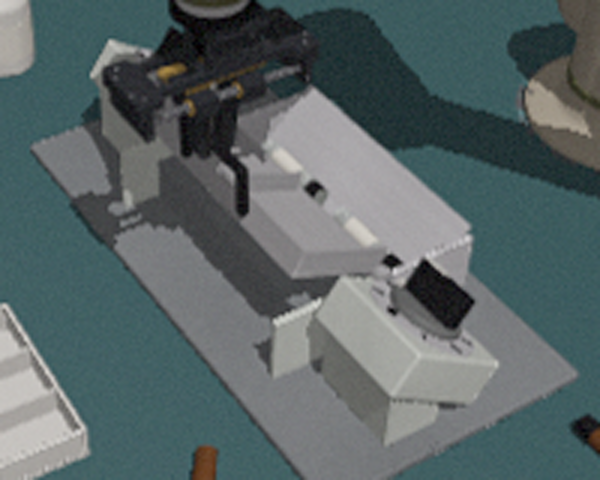

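The tubes are rolling. Continuing to about 0.9 rad, then a pause.

>>> apply_moves(
  steps=[
    [[0,0,0],[0,-4.3,-3.7],-1],
    [[0,0,0],[0,-4.4,-3.5],-1],
    [[0,0,0],[0,-4.5,-3.3],-1],
    [[0,0,0],[0,-4.7,-3.2],-1],
    [[0,0,0],[0,-4.8,-3],-1],
    [[0,0,0],[0,-4.9,-2.8],-1],
    [[0,0,0],[0,0,0],-1],
    [[0,0,0],[0,0,0],-1],
  ],
)

```text
time: 15.55
tcp_pos: [530.6, 1.8, 199.6]
orientation: [0.702, 0.712, 0.001, 0.002]
contact_force: [3.9, -3.9, 0.3]
gripper_width: 11.1
```

```bash
python3 t.py t12; python3 look.py w12
```

```text
15.6 [530.63921757   1.78076355 199.52515018] [ 4.00124076 -4.92386677 -0.03811138] 10.781793940199472
15.65 [530.7   1.8 199.5] [0.702 0.712 0.001 0.002] [-0.22  0.38  1.42 -0.    1.34 -0.23] [ 3.6 -4.4  1.2] 10.980016032842727
1 centre px [179. -44.] stud dir px [216. -61.]
-1 centre px [200. 360.] stud dir px [229. 377.]
```

View pics/t12.png

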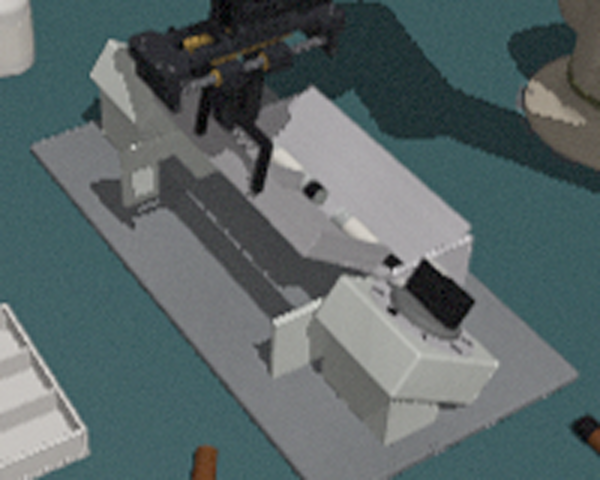

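View pics/w12.png

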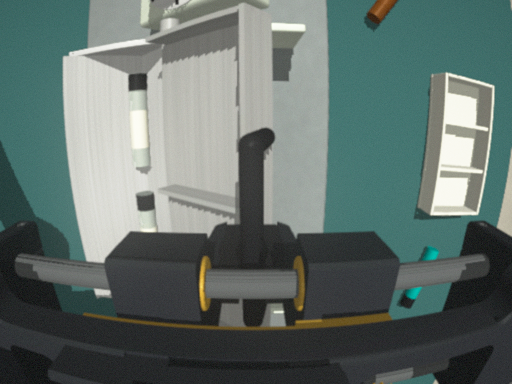

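Both tubes lie in line in the trough. Lowering the tray back along the same arc.

>>> apply_moves(
  steps=[
    [[0,0,0],[0,4.9,2.8],-1],
    [[0,0,0],[0,4.8,3],-1],
    [[0,0,0],[0,4.7,3.2],-1],
    [[0,0,0],[0,4.5,3.3],-1],
    [[0,0,0],[0,4.4,3.5],-1],
    [[0,0,0],[0,4.3,3.7],-1],
    [[0,0,0],[0,4.1,3.8],-1],
    [[0,0,0],[0,4,4],-1],
  ],
)

```text
time: 16.45
tcp_pos: [565.0, 2.6, 170.5]
orientation: [0.702, 0.712, -0.001, -0.0]
contact_force: [-0.1, -4.6, -0.4]
gripper_width: 10.7
```

>>> apply_moves(
  steps=[
    [[0,0,0],[0,3.8,4.2],-1],
    [[0,0,0],[0,3.6,4.3],-1],
    [[0,0,0],[0,3.4,4.5],-1],
    [[0,0,0],[0,3.3,4.5],-1],
    [[0,0,0],[0,3,4.5],-1],
    [[0,0,0],[0,3,5],-1],
    [[0,0,0],[0,2.5,5],-1],
    [[0,0,0],[0,2.5,5],-1],
  ],
)

```text
time: 17.25
tcp_pos: [590.0, 3.3, 132.7]
orientation: [0.702, 0.712, -0.001, -0.001]
contact_force: [-1.1, -2.8, -0.6]
gripper_width: 10.7
```

>>> apply_moves(
  steps=[
    [[0,0,0],[0,2.5,5.5],-1],
    [[0,0,0],[0,2,5],-1],
    [[0,0,0],[0,1.5,4],-1],
    [[0,0,0],[0,0.8,2.5],-1],
    [[0,0,0],[0,0.5,2],-1],
    [[0,0,0],[0,0.4,1.5],-1],
    [[0,0,0],[0,0,0],-1],
  ],
)

```text
time: 17.95
tcp_pos: [596.4, 3.4, 114.7]
orientation: [0.702, 0.712, -0.001, -0.001]
contact_force: [-15.2, -3.2, 16.8]
gripper_width: 11.0
```

```bash
python3 t.py t13; python3 look.py w13
```

```text
18.0 [596.44849479   3.38005656 114.6948886 ] [-14.39956944  -2.74987906  17.6993233 ] 11.109085422132116
18.05 [596.4   3.4 114.7] [ 0.702  0.712 -0.001 -0.001] [-0.19  0.57  1.35 -0.    1.22 -0.21] [-15.1  -2.3  16.1] 10.855887566283304
1 centre px [ 68. -73.] stud dir px [  97. -106.]
-1 centre px [130. 408.] stud dir px [157. 433.]
```

View pics/t13.png

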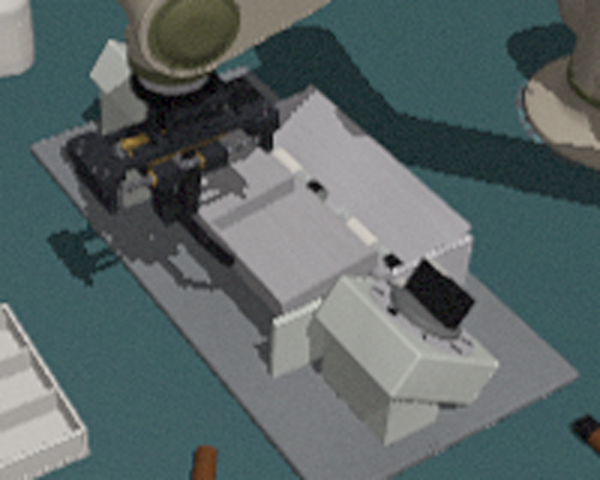

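View pics/w13.png

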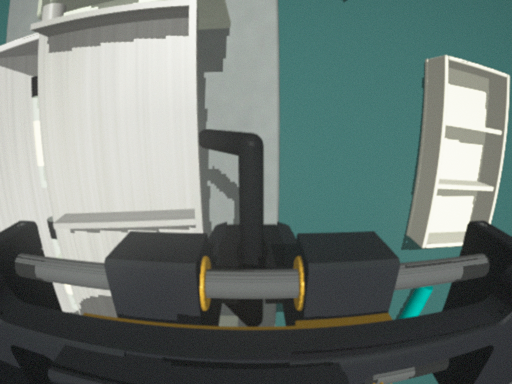

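Run:
```python
import cv2,numpy as np
a=cv2.imread("pics/scene0.png")[120:280,200:400];a=cv2.resize(a,None,fx=3,fy=3,interpolation=cv2.INTER_CUBIC)
b=cv2.imread("pics/t13.png")
cv2.imwrite("pics/cmp.png",cv2.resize(np.hstack([a[130:380,150:400],b[130:380,150:400]]),None,fx=1.6,fy=1.6))
```

```text
(no output)
```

View pics/cmp.png

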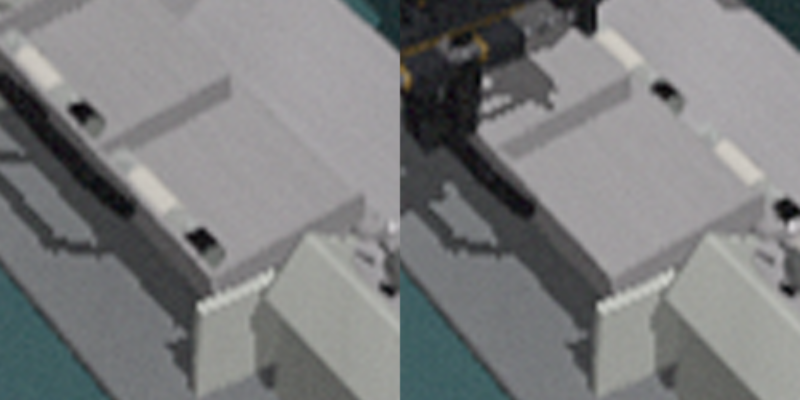

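The tray corner and handle are where they were at the start, and there is 17 N of support force, so it is on its stop. Unloading a little, opening and rising.

>>> apply_moves(
  steps=[
    [[0,0,0],[0,-0.5,-0.5],-1],
    [[0,0,0],[0,0,0],-0.4],
    [[0,0,0],[0,0,0],-0.4],
    [[0,0,0],[0,0,0],-0.4],
    [[0,0,0],[0,0,-8],-0.4],
    [[0,0,0],[0,0,-25],-0.4],
    [[0,0,0],[0,0,-45],-0.4],
    [[0,0,0],[0,0,-45],0],
  ],
)

```text
time: 18.85
tcp_pos: [597.1, 3.4, 238.0]
orientation: [0.702, 0.712, -0.001, -0.001]
contact_force: [0.2, 0.8, 0.4]
gripper_width: 32.2
```

>>> apply_moves(
  steps=[
    [[0,0,0],[0,20,-45],0],
    [[0,0,0],[0,20,-30],0],
    [[0,0,0],[0,0,0],0],
    [[0,0,0],[0,0,0],0],
  ],
)

```text
time: 19.25
tcp_pos: [637.3, 4.0, 310.8]
orientation: [0.702, 0.712, -0.001, -0.0]
contact_force: [0.9, -0.0, -0.6]
gripper_width: 44.1
```

```bash
python3 t.py t14; python3 look.py w14
python3 - <<'E'
from h import *
im=camera("top");cv2.imwrite("pics/top14.png",cv2.resize(im[160:280,150:350],None,fx=4,fy=4,interpolation=cv2.INTER_CUBIC))
a=cv2.imread("pics/scene0.png")[120:280,200:400];a=cv2.resize(a,None,fx=3,fy=3,interpolation=cv2.INTER_CUBIC);b=cv2.imread("pics/t14.png")
cv2.imwrite("pics/cmp2.png",cv2.resize(np.hstack([a[130:380,150:400],b[130:380,150:400]]),None,fx=1.6,fy=1.6))
E
```

```text
19.3 [636.83915969   3.98913911 309.97229453] [-0.24243044 -0.11939711 -0.3792721 ] 44.27792702306845
19.35 [636.6   4.  309.7] [ 0.702  0.712 -0.001 -0.002] [-0.18  0.51  0.88 -0.    1.76 -0.19] [ 0.1 -0.6 -0.3] 43.93724541872184
1 centre px [121.   8.] stud dir px [140.  -3.]
-1 centre px [145. 303.] stud dir px [162. 315.]
```

View pics/cmp2.png

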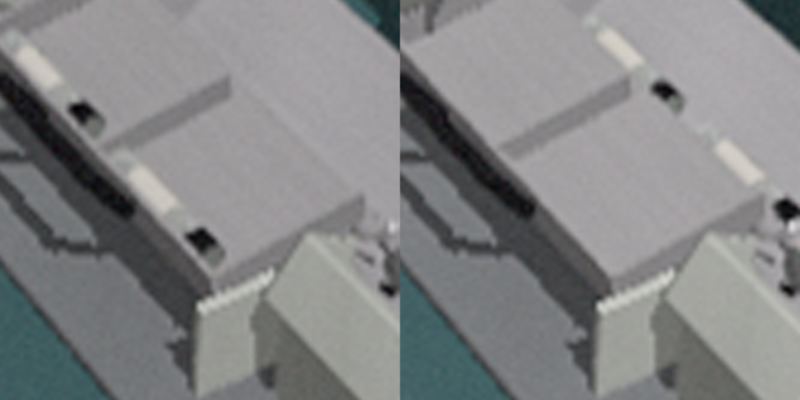

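View pics/top14.png

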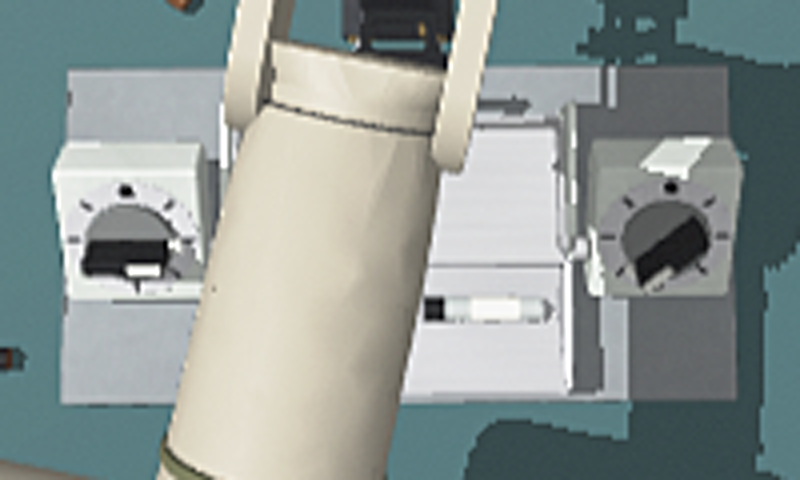

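View pics/w14.png

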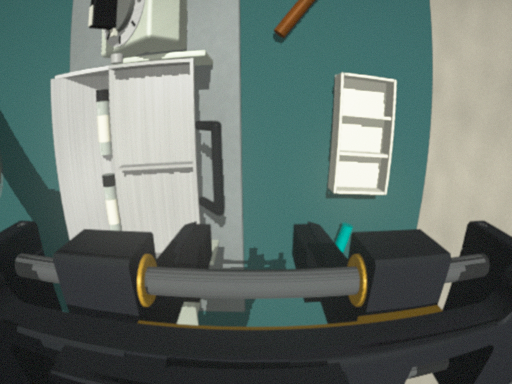

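Run:
```python
from h import *
import pickle
c=pickle.load(open("pics/w14.pkl","rb"))
for u,v in[(103,92),(107,155),(109,175),(114,222)]: print(plane(c,u,v,40,True).round(1))
t=get_calibration("top")
for x,y in[(425,309),(550,309)]: print(plane(t,150+x/4,160+y/4,40).round(1))
print((W([0,0,0])+RL@[0,0,0]).round(1))
```

```text
[412.7 107.3  40. ]
[415.6  10.3  40. ]
[416.3 -21.2  40. ]
[415.5 -99.3  40. ]
[408.9 -23.1  40. ]
[ 410.8 -128.2   40. ]
[479.4   1.2   0. ]
```

Run:
```python
from cell import order,manip
s=manip.read_state();print(s["time"],s["contact_force"])
print(order.finish_job())
```

```text
19.4 [0.6698673  0.20528486 0.10208387]
the job is handed in; nothing more can be done
None
```

The job is done and handed in at 19.4 s. I turned the left dial to position 2 and then the right dial to position 5. I then lifted the tray by its bar to about 0.85 rad, lowered it back onto its stop and let go.

What the last checks showed:
- **Dials:** after I let go of each one, the wrist picture showed its pointer on the right mark. The gripper's own angle before release was 89.7° for the left (target 90°) and 224.5° for the right (target 225°). Both still look right in the final top picture.
- **Tubes:** both lie end to end in the trough. The wrist picture puts them at x = 413–416 mm, and I expected the fold at about 412 mm. The top picture gives 409–411 mm for the right tube; the arm hid the left one. This few-millimetre disagreement is within what I can measure.
- **Tray:** it looks the same in the scene picture as it did at the start, so it is fully down. The bar had slipped about 5 mm in the fingers by the time the tray was down, and I pressed the tray onto its stop with about 17 N before opening.
- **Contact:** the fingertips touched the right dial's disc with about 10 N before I backed off 3 mm to grip it. At the end the gripper was clear of everything, with the force reading near zero.
- **Bystanders:** I stayed clear of the bottle, jar and sorting tray throughout, but did not check their positions separately at the end.

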